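Find the stamped crate and push it to the dispatch line

TASK

One of the two small wooden crates has a round stamp underneath. With the fingertips only, never pinching or lifting anything, tip both crates over away from you so that each lies on its far side with its underside facing you; then push the stamped one, as it lies, straight on until it lies across the tape line on the table, about half of it on each side. Leave the other crate lying short of the tape and leave everything else alone.

Things in the scene. Friction and masses are not known exactly. Their poses are not given: they have to be found in the camera images.
- crate_a_centre (a point): centre of a small open slatted wooden crate (60 mm above its underside), loose, 0.17 to 0.35 kg. Depth 80 mm (own x), width 110 mm (own y), height 120 mm (own z), walls 6 mm. Starts upright, mouth up, own x away from the robot within 0.25 rad. On its far side own x points down, own z away from the robot; it is then 80 mm high and reaches 60 mm before and behind this point
- crate_b_centre (a point): centre of a small open slatted wooden crate (60 mm above its underside), loose, 0.17 to 0.35 kg. Depth 80 mm (own x), width 110 mm (own y), height 120 mm (own z), walls 6 mm. Starts upright, mouth up, own x away from the robot within 0.25 rad. On its far side own x points down, own z away from the robot; it is then 80 mm high and reaches 60 mm before and behind this point
- stamp (a point): centre of the round dark burnt-in stamp (a ring 58 mm across with a cross in it), in the middle of the underside of one of the two crates: 60 mm from that crate's centre point along its own -z. Hidden while that crate stands upright; the other crate's underside is bare
- line: the dispatch line: a straight strip of pale masking tape stuck flat on the table beyond the crates, 24 mm wide (own x, away from the robot), 760 mm long (own y); too thin to feel. Origin at its middle
- thread_spool: bystander, loose, to be left alone: cotton spool standing on end, 28 mm across, 40 mm high. Origin at the centre of its underside
- glue_stick: bystander, loose, to be left alone: standing glue stick, 25 mm across, 94 mm high. Origin at the centre of its underside
- paint_black: bystander, loose, to be left alone: standing paint bottle with black cap, 48 mm across, 149 mm high. Origin at the centre of its underside
- paint_white: bystander, loose, to be left alone: standing paint bottle with orange cap, 48 mm across, 149 mm high. Origin at the centre of its underside
- tape_b: bystander, loose, to be left alone: roll of masking tape lying flat, 98 mm across, 24 mm high. Origin at the centre of its underside
- crate_a: the crate of crate_a_centre; origin at the middle of its underside. A level push on the near side close to the rim tips it over its far bottom edge rather than sliding it; past about 34 deg it falls over by itself and stays lying. The two crates look alike but for the underside. All sides may be pushed anywhere
- crate_b: the crate of crate_b_centre; origin at the middle of its underside. A level push on the near side close to the rim tips it over its far bottom edge rather than sliding it; past about 34 deg it falls over by itself and stays lying. The two crates look alike but for the underside. All sides may be pushed anywhere
Mind the look-alikes: they are no part of the job. Leave any green or purple look-alike of the crate_a alone.

How it is judged:
On the way, in this order (a step that is already met when the one before it is completed fails the run):
1. one crate lies tipped over on its far side, its underside facing the robot, both crates still short of the line (angle between any of crate_a_centre, crate_b_centre's own x axis and vertical above 2.9 rad and x of each of crate_a_centre, crate_b_centre in the frame of line below -0.07 m), for 0.2 s.
2. both crates lie tipped over on their far sides, both still short of the line (angle between each of crate_a_centre, crate_b_centre's own x axis and vertical above 2.9 rad and x of each of crate_a_centre, crate_b_centre in the frame of line below -0.07 m), for 0.2 s.
At the end, for the whole second after the job is handed in: Both crates lie at rest on the table on their far sides; the centre of the stamped crate is within 25 mm of the middle of the tape line, measured across it; the centre of the other crate is at least 70 mm before the line (the crate is short of the tape) (angle between each of crate_a_centre, crate_b_centre's own x axis and vertical above 2.9 rad and x of crate_b_centre in the frame of line between -0.025 and 0.025 m and y of crate_b_centre in the frame of line between -0.35 and 0.35 m and x of crate_a_centre in the frame of line below -0.07 m and height (world z) of each of crate_a_centre, crate_b_centre below 0.05 m and linear speed of each of crate_a, crate_b below 0.01 m/s); the robot touches nothing.
It fails at once if a crate is lifted or carried (its centre rises over 100 mm; tipping alone raises it to 72 mm) (height (world z) of any of crate_a_centre, crate_b_centre above 0.1 m).
It fails at once if a bystander is moved by more than 15 mm (distance of any of thread_spool, glue_stick, paint_black, paint_white, tape_b from where it was at the start of the episode above 0.015 m).
It also fails if it takes over 64 s, if anything falls off the work surface, if the arm or the gripper's body presses on something with over 40 N, if the wrist force passes 120 N, or if a joint passes its speed limit or range.

ROBOT

A 7-joint arm with a two-finger parallel gripper is mounted at the origin on a cart in front of the work surface, level with it; the furniture and walls round the work are solid. World frame = base frame: x ahead of the robot, y to its left, z up, the work surface at z = 0. Lengths are in m, angles in rad, forces in N, time in s.
With the tool pointing down it reaches from about 0.425 to 0.925 m from the base axis. Payload 6.8 kg.
Tool frame: the origin (TCP) lies at the very end of the fingers, on their centre line; the grasp point (between the pads) lies 19 mm behind it (env.grip_depth is the distance from the TCP to the grasp point, in m); z points along the fingers, y is the line along which they close (so a half turn about z gives the same grasp; the last joint's range is limited). The gripper opens to 88 mm and grips with 3 to 60 N. Pads are 20 mm wide; open, the fingers measure 115 mm over their backs; the gripper's body (75 mm by 178 mm) begins 61 mm behind the grasp point.
Start: joints at [-1.445, 0.477, 0.022, 1.555, -0.011, 1.109, -0.083], TCP at [0.156, 0.657, 0.223] pointing down, gripper open.
Joint ranges: [-2.96, 2.96], [-0.34, 2.1], [-1.41, 1.46], [0.24, 2.44], [-1.37, 4.51], [0.17, 1.92], [-2.96, 2.96]. Speed limits (rad/s): [2.39, 2.39, 3.14, 3.14, 3.14, 3.14, 3.14].

INTERFACE

Orientations are given as a rotation vector (axis times angle).
In Python, from plant import env, eyes gives the robot as it stands.
- The arm moves only by the tool jog_arm, never from a script. Its argument "increments" is one flat list of numbers, 7 for each row, row after row: the shift along the tool's x, y, z in cm, then the turn, a rotation vector about the tool's x, y, z in degrees, then the opening in per cent of the stroke, from 0 (shut) to 100 (fully open). A call has 1 to 5 rows; each row shifts and turns the commanded pose from where the row before left it, along the tool's axes as they then stand; what a row does not reach is not made up. A row lasts 1/8 s, in which the tool goes at most 62.5 mm and 10.7 degrees, less where a joint would pass 70% of its speed; a pose out of reach is approached as far as the arm can. A call is refused whole if a number of a shift passes 6.25 or a number of a turn 10.7, either way. A call with a gripper value outside its range is refused whole. The fingers move at their own pace and stop on an object; "newtons" is the grip in N (left out, the last holds). Time passes only in rows, so rows that do not move let the fingers close. It gives the time, the measured TCP pose, the force, the opening and the grip force at its end, in the units of the state.
- env.get_obs(): the state, without advancing time (a new reading comes with each control period).
- eyes.snapshot(name): name is "side" or "top" or "wrist"; returns a dict with "color" (420x560x3 uint8, red, green, blue), "range_z" (420x560 float32, m along the optical axis (not along the pixel's ray), 0 where there is no reading), "camera_matrix" (3x3 intrinsics, pixels), "position" and "rotation" of the camera in the world; the wrist camera has in their place "T_tool_cam" (4x4, takes a point from camera to tool coordinates, whose origin is the TCP and whose axes are the flange's). Camera axes: x right, y up, looking along -z (the intrinsics and any distortion apply to the point x, -y, -z); pixel columns grow to the right and rows downward; lengths in m; the calibration is good to about 2 mm. A picture is of the moment at which its call begins: read the wrist's pose just before it.
- env.finish_job(): hands the job in; it is judged then, once.
The state is a dict: "time": time; "joint_pos": joint angles; "qvel": joint speeds; "joint_efforts": joint torques, N m; "position": TCP position; "tcp_rot": TCP orientation; "wrist_force": force on the tool from outside, world axes, zero at the start; "wrist_torque": the same for the moment, N m; "gripper_width": opening from 0.0 (shut) to 1.0 (fully open); "grasp_force": force on a finger pad.
Only numpy, scipy, OpenCV 4.12 (cv2) and the standard library are available. Lean on these libraries where they do the work, as an engineer would, in place of code of your own. Each camera call takes 0.05 s, during which the arm holds its last target. There are 200 camera calls.

## Working session

There is one attempt and no reset: what is moved stays moved. The work goes in short steps, Python scripts to look and compute and a tool call to move; the robot and the scene stay as the last step left them, time stands still between calls to the robot, and variables do not carry over. Pictures are saved under pics/ and viewed, at most 10 in all, crops included, and the job is handed in when it is done.

Besides the shell and the picture viewer there is one more tool, called after "Request:" as name(argument=value, ...) on one line, values as JSON. jog_arm: Moves the arm, as the interface text tells. Its arguments: {"type":"object","properties":{"increments":{"type":"array","items":{"type":"number"}},"newtons":{"type":"number"}},"required":["increments"]}

```bash
mkdir -p pics; ls; cat > h.py <<'E'
import numpy as np, cv2
from plant import env, eyes
from scipy.spatial.transform import Rotation as R
def pts(s):
    K=np.array(s["camera_matrix"]);d=s["range_z"];v,u=np.mgrid[:d.shape[0],:d.shape[1]]
    p=np.stack([(u-K[0,2])/K[0,0]*d,-(v-K[1,2])/K[1,1]*d,-d],-1)
    r=np.array(s["rotation"]); r=r if r.shape==(3,3) else R.from_rotvec(r).as_matrix()
    P=p@r.T+np.array(s["position"]); P[d==0]=np.nan; return P
def save(s,n): cv2.imwrite(f"pics/{n}.png",s["color"][:,:,::-1])
E
python3 - <<'E'
from h import *
o=env.get_obs();print({k:np.round(v,3) for k,v in o.items()})
a=eyes.snapshot("top");b=eyes.snapshot("side")
print(a["rotation"],a["position"],a["camera_matrix"],a.keys(), b["position"])
cv2.imwrite("pics/top.png",a["color"][:,:,::-1]);save(b,"side")
np.save("top.npy",pts(a)) ;np.save("side.npy",pts(b))
E
```

```text
pics
{'time': np.float64(0.0), 'joint_pos': array([-1.445,  0.478,  0.022,  1.556, -0.012,  1.109, -0.083]), 'qvel': array([ 0.   , -0.002,  0.   ,  0.   , -0.002, -0.001, -0.001]), 'joint_efforts': array([-1.0000e-03, -5.8285e+01,  1.5340e+00, -2.7260e+01, -5.4000e-02,
        1.7000e-02,  0.0000e+00]), 'position': array([0.156, 0.656, 0.222]), 'tcp_rot': array([-3.66e-01, -3.12e+00,  3.00e-03]), 'wrist_force': array([-0.594, -0.08 , -0.292]), 'wrist_torque': array([ 0.029, -0.005,  0.036]), 'grasp_force': np.float64(0.0), 'gripper_width': np.float64(1.0)}
[ 0.04403408 -0.04832653 -1.58565011] [0.45484645 0.0032969  1.27996348] [[412.72450467   0.         281.43078041]
 [  0.         412.72450467 209.35722834]
 [  0.           0.           1.        ]] dict_keys(['color', 'range_z', 'camera_matrix', 'position', 'rotation']) [ 0.15632497 -1.08285724  0.60224747]
```

View pics/top.png

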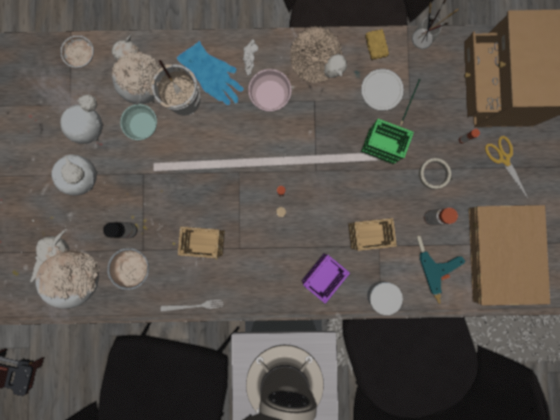

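View pics/side.png

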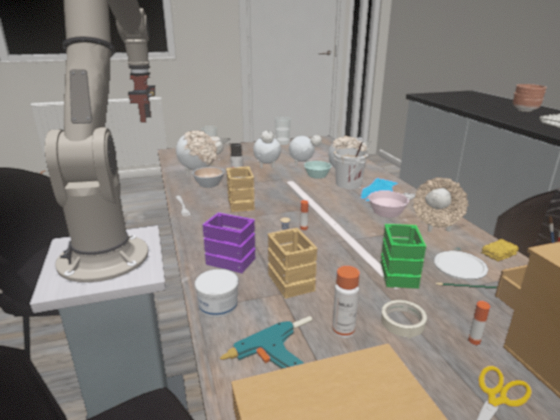

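Top view: the wooden crates are at (200,242) and (374,234). The look-alikes are green (388,140) and purple (326,278); only the two tan slatted crates fit the description. The tape runs (155,167)–(378,157), glue stick and spool are at (281,190/211), and the bottles at (115,230) and (446,215). The side view agrees.

```bash
python3 - <<'E'
from h import *
P=np.load("top.npy");c=cv2.imread("pics/top.png")
z=P[...,2]
def box(u0,u1,v0,v1,zl,zh):
    m=np.zeros(z.shape,bool);m[v0:v1,u0:u1]=1
    return m&(z>zl)&(z<zh)
for n,a in dict(left=(170,230,220,265,.105,.135),right=(345,405,210,258,.105,.135),purple=(300,352,250,305,.09,.14),green=(360,415,115,165,.09,.14),
   glue=(272,290,180,200,.05,.12),spool=(272,290,203,220,.02,.06),white=(430,462,200,230,.12,.17),black=(100,140,218,242,.12,.17),tapeb=(417,456,155,192,.012,.04),jar=(368,406,280,318,.03,.2)).items():
    m=box(*a);q=P[m]
    if len(q)<3: print(n,len(q));continue
    r=cv2.minAreaRect((q[:,:2]*1000).astype(np.float32))
    print(n,len(q),np.round(np.median(q[:,2]),3),np.round(r[0]),np.round(r[1]),round(r[2],1))
w=(c.min(2)>125);m=np.zeros(z.shape,bool);m[145:175,150:380]=1
q=P[m&w&(abs(z)<.01)];r=cv2.minAreaRect((q[:,:2]*1000).astype(np.float32));print("line",len(q),r)
print(np.polyfit(q[:,1],q[:,0],1),q[:,1].min(),q[:,1].max())
cv2.imwrite("pics/crop.png",cv2.resize(np.hstack([c[210:270,160:240],c[205:265,335:415]]),None,fx=5,fy=5,interpolation=3))
E
```

```text
left 375 0.118 [435. 234.] [111.  80.] 84.9
right 366 0.119 [ 450. -263.] [ 80. 112.] 5.2
purple 442 0.118 [ 327. -122.] [ 81. 110.] 50.1
green 587 0.116 [ 722. -314.] [112.  82.] 68.6
glue 68 0.093 [581.  -0.] [23. 23.] 88.6
spool 67 0.039 [521.   1.] [24. 27.] 89.3
white 265 0.148 [ 498. -461.] [44. 43.] 88.9
black 261 0.147 [474. 467.] [46. 42.] 88.3
tapeb 306 0.023 [ 633. -474.] [92. 92.] 17.6
jar 883 0.068 [ 263. -300.] [93. 92.] 63.9
line 1727 ((681.7689208984375, 49.21234130859375), (27.17903709411621, 698.2434692382812), 1.9592969417572021)
[-0.03242463  0.68285493] -0.3000377079099374 0.39797651733826267
```

View pics/crop.png

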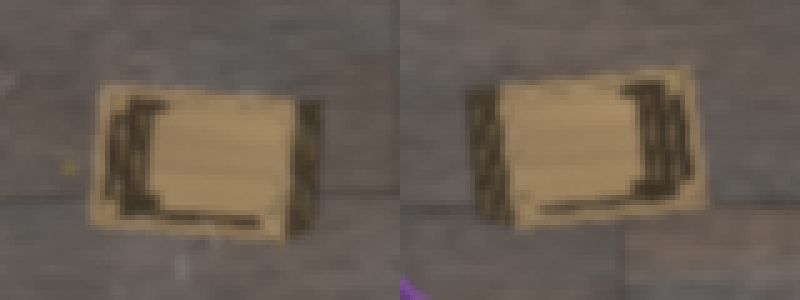

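The crop confirms two plain tan crates, left and right, yawed about −5° and +5°. Next I work out the moves and check the height of things in the approach corridor.

```bash
cat >> h.py <<'E'
def go(x,y,z,yaw,n=0):
    "tool-frame shift (cm) and turn (deg) to a down pose whose y axis is at 90+yaw deg"
    o=env.get_obs();M=R.from_rotvec(o["tcp_rot"]);a=np.radians(yaw)
    T=R.from_matrix(np.array([[-np.cos(a),-np.sin(a),0],[-np.sin(a),np.cos(a),0],[0,0,-1]]).T.T @ np.eye(3)) if 0 else R.from_euler("z",yaw,degrees=True)*R.from_matrix(np.diag([-1.,1,-1]))
    d=M.inv().apply(np.array([x,y,z])-o["position"])*100
    t=np.degrees((M.inv()*T).as_rotvec())
    print("t",round(o["time"],2),"shift",np.round(d,2),"turn",np.round(t,1),"F",np.round(o["wrist_force"],1),"pos",np.round(o["position"],3))
E
python3 - <<'E'
from h import *
go(.365,.236,.22,-5.1)
S=np.concatenate([np.load("top.npy").reshape(-1,3),np.load("side.npy").reshape(-1,3)]);S=S[~np.isnan(S[:,0])]
for y in np.arange(.15,.75,.1):
  print(round(y,2),[ (round(S[m][:,2].max(),2) if m.any() else None) for x in np.arange(.1,.5,.05) for m in [(abs(S[:,1]-y-.05)<.05)&(S[:,0]>x)&(S[:,0]<x+.05)&(S[:,2]<.6)]])
E
```

```text
t 0.1 shift [-30.04 -36.03   0.24] turn [-0.1  0.  -8.3] F [-0.1 -0.   0.1] pos [0.156 0.656 0.222]
0.15 [np.float64(0.59), np.float64(0.0), np.float64(0.01), np.float64(0.01), np.float64(0.01), np.float64(0.12), np.float64(0.13), np.float64(0.12)]
0.25 [np.float64(-0.74), np.float64(0.01), np.float64(0.02), np.float64(0.01), np.float64(0.01), np.float64(0.13), np.float64(0.12), np.float64(0.12)]
0.35 [np.float64(-0.74), np.float64(0.01), np.float64(0.01), np.float64(0.05), np.float64(0.06), np.float64(0.06), np.float64(0.09), np.float64(0.15)]
0.45 [np.float64(0.6), np.float64(0.6), np.float64(0.01), np.float64(0.14), np.float64(0.15), np.float64(0.15), np.float64(0.11), np.float64(0.15)]
0.55 [np.float64(0.58), np.float64(0.6), np.float64(0.59), np.float64(0.17), np.float64(0.18), np.float64(0.18), np.float64(0.14), np.float64(0.14)]
0.65 [np.float64(0.48), np.float64(0.5), np.float64(0.6), np.float64(0.15), np.float64(0.16), np.float64(0.16), np.float64(0.14), np.float64(0.12)]
```

Request:
jog_arm(increments=[-3, -3.6, 0, 0, 0, 0, 60, -3, -3.6, 0, 0, 0, 0, 60, -3, -3.6, 0, 0, 0, 0, 60, -3, -3.6, 0, 0, 0, 0, 60, -3, -3.6, 0, 0, 0, 0, 60])

```text
time: 0.72
position: [0.2611, 0.4451, 0.2224]
tcp_rot: [-0.367, -3.12, 0.001]
wrist_force: [1.2, -0.4, -0.5]
gripper_width: 0.602
grasp_force: 0.0
```

Request:
jog_arm(increments=[-3, -3.6, 0, 0, 0, 0, 60, -3, -3.6, 0, 0, 0, 0, 60, -3, -3.6, 0, 0, 0, 0, 60, -3, -3.6, 0, 0, 0, 0, 60, 0, 0, 0, 0, 0, -8.3, 60])

```text
time: 1.35
position: [0.3452, 0.2753, 0.2225]
tcp_rot: [-0.144, -3.138, 0.002]
wrist_force: [0.8, 0.5, 0.1]
gripper_width: 0.601
grasp_force: 0.0
```

```bash
python3 -c "
from h import *
go(.365,.240,.105,-5.1)"
```

```text
t 1.35 shift [-2.3  -3.32 11.75] turn [-0.1 -0.  -0.2] F [0.8 0.5 0.1] pos [0.345 0.275 0.222]
```

Request:
jog_arm(increments=[-2.3, -3.3, 0, 0, 0, 0, 60, 0, 0, 4, 0, 0, 0, 60, 0, 0, 4, 0, 0, 0, 60, 0, 0, 3.7, 0, 0, 0, 60, 0, 0, 0, 0, 0, 0, 60])

```text
time: 1.98
position: [0.3622, 0.2424, 0.1037]
tcp_rot: [-0.14, -3.135, 0.007]
wrist_force: [-0.2, 0.2, 0.4]
gripper_width: 0.6
grasp_force: 0.0
```

Request:
jog_arm(increments=[-1.3, 0, 0, 0, 0, 0, 60, -1.3, 0, 0, 0, 0, 0, 60, -1.3, 0, 0, 0, 0, 0, 60, -1.3, 0, 0, 0, 0, 0, 60, 0, 0, 0, 0, 0, 0, 60])

```text
time: 2.6
position: [0.4173, 0.2392, 0.1059]
tcp_rot: [0.142, 3.137, 0.001]
wrist_force: [0.2, 0.3, 0.3]
gripper_width: 0.599
grasp_force: 0.1
```

```bash
python3 - <<'E'
from h import *
go(.365,.240,.105,-5.1)
s=eyes.snapshot("top");b=eyes.snapshot("side");im=np.hstack([s["color"][190:290,150:250],b["color"][140:240,180:280]])
cv2.imwrite("pics/t1.png",cv2.resize(im,None,fx=4,fy=4)[:,:,::-1])
E
```

```text
t 2.6 shift [ 5.21 -0.39  0.08] turn [ 0.   0.1 -0.1] F [0.2 0.3 0.3] pos [0.417 0.239 0.106]
```

View pics/t1.png

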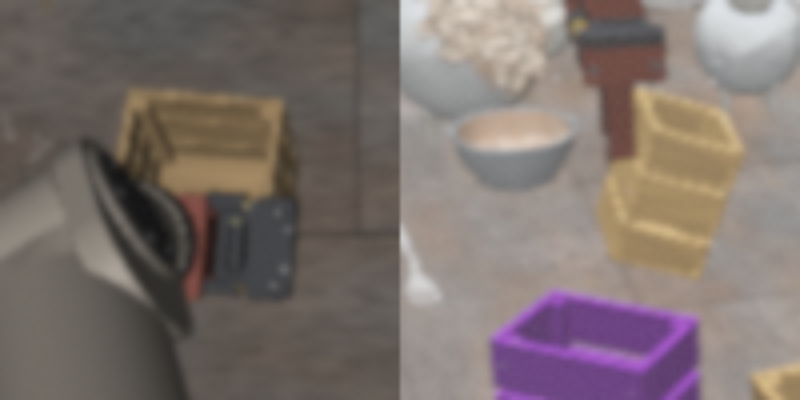

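The left crate is tipping cleanly, now at about 15–20°, with the fingers behind its near side. I'll push on.

Request:
jog_arm(increments=[-1.3, 0, 0, 0, 0, 0, 60, -1.2, 0, 0, 0, 0, 0, 60, -1, 0, 0, 0, 0, 0, 60, 0, 0, 0, 0, 0, 0, 60, 0, 0, 0, 0, 0, 0, 60])

```text
time: 3.32
position: [0.4504, 0.2361, 0.1055]
tcp_rot: [-0.14, -3.138, 0.0]
wrist_force: [-0.8, -0.3, -0.5]
gripper_width: 0.602
grasp_force: 0.0
```

```bash
python3 - <<'E'
from h import *
go(.365,.240,.105,-5.1)
b=eyes.snapshot("side")
cv2.imwrite("pics/t2.png",cv2.resize(b["color"][140:240,180:300],None,fx=4,fy=4)[:,:,::-1])
E
```

```text
t 3.33 shift [ 8.54 -0.37  0.05] turn [-0. -0.  0.] F [-0.8 -0.3 -0.5] pos [0.45  0.236 0.105]
```

View pics/t2.png

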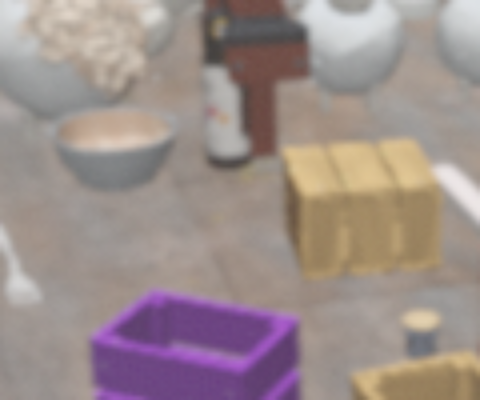

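The left crate lies on its far side. Now I go over to the right one.

Request:
jog_arm(increments=[0, 0, -4, 0, 0, 0, 60, 0, 0, -5, 0, 0, 0, 60, -0.2, -5, 0, 0, 0, 0, 60, -0.2, -5, 0, 0, 0, 0, 60, -0.2, -5, 0, 0, 0, 0, 60])

```text
time: 4.0
position: [0.4427, 0.0851, 0.1958]
tcp_rot: [0.138, 3.138, 0.001]
wrist_force: [0.3, -0.4, -1.1]
gripper_width: 0.597
grasp_force: 0.0
```

Request:
jog_arm(increments=[-0.2, -5, 0, 0, 0, 0, 60, -0.2, -5, 0, 0, 0, 0, 60, -0.2, -5, 0, 0, 0, 0, 60, -0.2, -5, 0, 0, 0, 0, 60, -0.2, -5, 0, 0, 0, 0, 60])

```text
time: 4.62
position: [0.4305, -0.1647, 0.1958]
tcp_rot: [0.138, 3.138, 0.001]
wrist_force: [0.3, -0.2, 0.2]
gripper_width: 0.602
grasp_force: 0.0
```

Request:
jog_arm(increments=[0, -5, 0, 0, 0, 0, 60, 0, -5, 0, 0, 0, 0, 60, 0, 0, 0, 0, 0, -10.3, 60, 0, 0, 0, 0, 0, 0, 60])

```text
time: 5.12
position: [0.4217, -0.2632, 0.1955]
tcp_rot: [0.139, -3.138, -0.001]
wrist_force: [-0.1, -1.1, -0.3]
gripper_width: 0.599
grasp_force: 0.0
```

```bash
python3 -c "
from h import *
go(.380,-.270,.105,5.2)"
```

```text
t 5.12 shift [ 4.22 -0.31  9.05] turn [ 0.  -0.  -0.1] F [-0.1 -1.1 -0.3] pos [ 0.422 -0.263  0.196]
```

Request:
jog_arm(increments=[4.2, -0.3, 0, 0, 0, 0, 60, 0, 0, 4.5, 0, 0, 0, 60, 0, 0, 4.5, 0, 0, 0, 60, 0, 0, 0, 0, 0, 0, 60, -1.3, 0, 0, 0, 0, 0, 60])

```text
time: 5.75
position: [0.394, -0.2688, 0.1068]
tcp_rot: [-0.139, 3.138, 0.0]
wrist_force: [-0.4, 1.3, -0.0]
gripper_width: 0.603
grasp_force: 0.0
```

Request:
jog_arm(increments=[-1.3, 0, 0, 0, 0, 0, 60, -1.3, 0, 0, 0, 0, 0, 60, -1.3, 0, 0, 0, 0, 0, 60, -1.3, 0, 0, 0, 0, 0, 60, -1.2, 0, 0, 0, 0, 0, 60])

```text
time: 6.38
position: [0.4586, -0.2628, 0.1057]
tcp_rot: [-0.143, 3.138, -0.0]
wrist_force: [1.0, -0.3, 0.7]
gripper_width: 0.598
grasp_force: 0.2
```

Request:
jog_arm(increments=[-1, 0, 0, 0, 0, 0, 60, 0, 0, 0, 0, 0, 0, 60, 0, 0, 0, 0, 0, 0, 60, 1.5, 0, 0, 0, 0, 0, 60, 1.5, 0, 0, 0, 0, 0, 60])

```text
time: 7.0
position: [0.4354, -0.265, 0.1055]
tcp_rot: [0.141, -3.138, -0.0]
wrist_force: [-0.1, -1.0, -0.5]
gripper_width: 0.6
grasp_force: 0.0
```

```bash
python3 - <<'E'
from h import *
o=env.get_obs();go(.380,-.270,.105,5.2)
w=eyes.snapshot("wrist");b=eyes.snapshot("side");save(w,"w")
cv2.imwrite("pics/t3.png",cv2.resize(np.hstack([b["color"],w["color"]])[40:380,:],(800,260))[:,:,::-1])
E
```

```text
t 7.0 shift [5.57 0.   0.06] turn [ 0. -0. -0.] F [-0.1 -1.  -0.5] pos [ 0.435 -0.265  0.106]
```

View pics/t3.png

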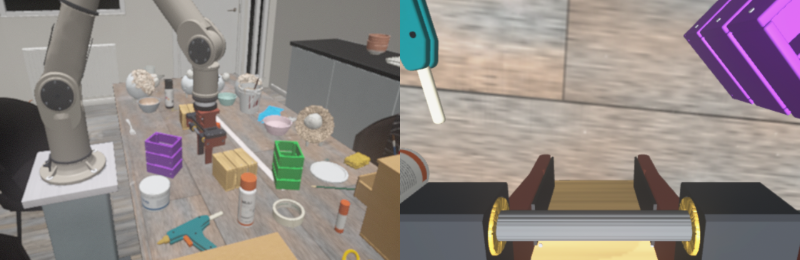

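Both crates lie tipped, with the side view showing the right one slats-up in front of the fingers. Next I raise the tool and tilt it to see the undersides.

Request:
jog_arm(increments=[0, 0, -5, 0, 0, 0, 60, 0, 0, -5, 0, 0, 0, 60, 0, 0, -5, 0, -10, 0, 60, 0, 0, 0, 0, -10, 0, 60, 0, 0, 0, 0, -10, 0, 60])

```text
time: 7.72
position: [0.4376, -0.2651, 0.2574]
tcp_rot: [-0.119, 2.613, 0.031]
wrist_force: [1.7, 0.7, -0.2]
gripper_width: 0.597
grasp_force: 0.0
```

```bash
python3 - <<'E'
from h import *
o=env.get_obs();go(.380,-.270,.105,5.2);print(np.round(o["joint_pos"],2))
w=eyes.snapshot("wrist");b=eyes.snapshot("side");print(np.round(w["T_tool_cam"],3))
T=pts(eyes.snapshot("top"))
for n,(u0,u1,v0,v1) in dict(L=(165,235,180,245),R=(340,410,180,240)).items():
    q=T[v0:v1,u0:u1].reshape(-1,3);q=q[(q[:,2]>.07)&(q[:,2]<.09)]
    print(n,len(q),cv2.minAreaRect((q[:,:2]*1000).astype(np.float32)) if len(q)>3 else '')
cv2.imwrite("pics/t4.png",np.hstack([cv2.resize(b["color"][215:305,240:340],(400,360),interpolation=2),cv2.resize(w["color"],(400,360))])[:,:,::-1])
E
```

```text
t 7.72 shift [12.65  0.05 10.28] turn [-0.1 30.1  0. ] F [ 1.7  0.7 -0.2] pos [ 0.438 -0.265  0.257]
[-0.01 -0.03  0.65  2.23 -0.58  0.61  2.74]
[[ 0.001  0.967  0.253  0.069]
 [ 1.    -0.    -0.001 -0.   ]
 [-0.001  0.253 -0.967 -0.162]
 [ 0.     0.     0.     1.   ]]
L 1463 ((538.12353515625, 225.01406860351562), (110.9416275024414, 120.0903549194336), 84.61753845214844)
R 1427 ((550.2748413085938, -253.05770874023438), (120.12030029296875, 111.36180114746094), 4.912814617156982)
```

View pics/t4.png

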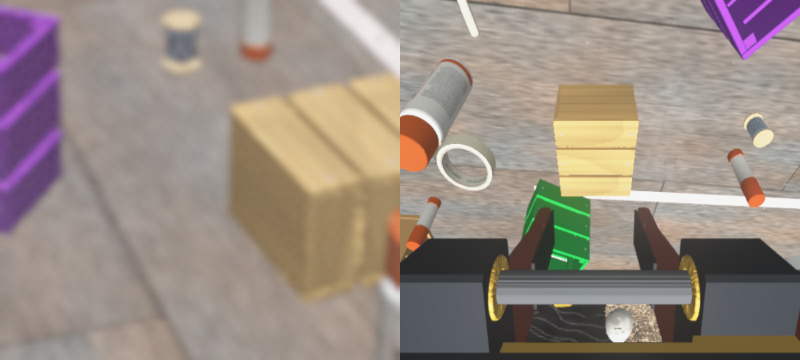

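The right crate's underside is plainly bare in both views, in the wrist view at about (596,100). So the left crate should be the stamped one. I'll traverse with the tilt kept and confirm there.

Request:
jog_arm(increments=[-4.3, 0, 2.5, 0, 0, 0, 60, 0, 5, 0, 0, 0, 0, 60, 0, 5, 0, 0, 0, 0, 60, 0, 5, 0, 0, 0, 0, 60, 0, 5, 0, 0, 0, 0, 60])

```text
time: 8.5
position: [0.4701, -0.0583, 0.2565]
tcp_rot: [-0.122, 2.621, 0.032]
wrist_force: [1.4, -0.6, 0.0]
gripper_width: 0.6
grasp_force: 0.0
```

Request:
jog_arm(increments=[0, 5, 0, 0, 0, 0, 60, 0, 5, 0, 0, 0, 0, 60, 0, 5, 0, 0, 0, 0, 60, 0, 5, 0, 0, 0, 0, 60, 0, 5, 0, 0, 0, 0, 60])

```text
time: 9.12
position: [0.4468, 0.1917, 0.2571]
tcp_rot: [-0.12, 2.619, 0.034]
wrist_force: [1.2, 0.8, -0.3]
gripper_width: 0.599
grasp_force: 0.0
```

Request:
jog_arm(increments=[0, 5, 0, 0, 0, 0, 60, 0, 0, 0, 0, 0, 0, 60, 0, 0, 0, 0, 0, 0, 60])

```text
time: 9.5
position: [0.4418, 0.2385, 0.2558]
tcp_rot: [-0.12, 2.622, 0.033]
wrist_force: [0.9, -0.4, 0.2]
gripper_width: 0.601
grasp_force: 0.0
```

```bash
python3 - <<'E'
from h import *
go(.440,.234,.25,-5.4)
save(eyes.snapshot("wrist"),"w2")
E
```

```text
t 9.5 shift [ 0.48 -0.44  0.4 ] turn [ 2.8 29.6 10.4] F [ 0.9 -0.4  0.2] pos [0.442 0.239 0.256]
```

View pics/w2.png

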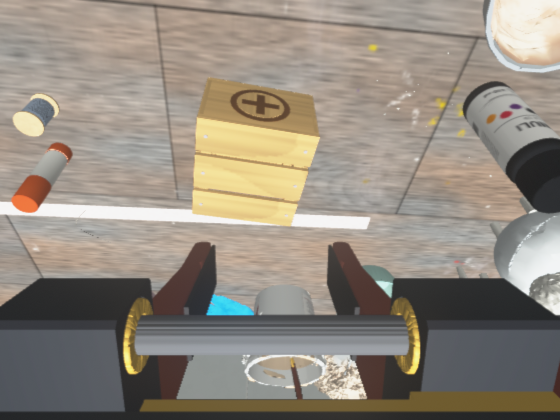

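The left crate's underside shows the ring and cross at (260,104), so it is the stamped one. I'll untilt, turn to its yaw and drop behind it.

Request:
jog_arm(increments=[0, 0, 0, 1, 9.9, 3.5, 60, 0, 0, 0, 1, 9.9, 3.5, 60, 0, 0, 0, 0.8, 9.8, 3.4, 60, 0, 0, 0, 0, 0, 0, 60])

```text
time: 10.05
position: [0.4441, 0.2362, 0.2551]
tcp_rot: [-0.158, -3.137, -0.001]
wrist_force: [-0.8, 0.4, -0.2]
gripper_width: 0.599
grasp_force: 0.0
```

```bash
python3 -c "
from h import *
go(.435,.2345,.04,-5.4)"
```

```text
t 10.05 shift [ 0.87 -0.27 21.51] turn [ 0.  -0.1 -0.4] F [-0.8  0.4 -0.2] pos [0.444 0.236 0.255]
```

Request:
jog_arm(increments=[0.9, -0.3, 4.3, 0, 0, -0.4, 60, 0, 0, 4.3, 0, 0, 0, 60, 0, 0, 4.3, 0, 0, 0, 60, 0, 0, 4.3, 0, 0, 0, 60, 0, 0, 4.3, 0, 0, 0, 60])

```text
time: 10.68
position: [0.4311, 0.2354, 0.0401]
tcp_rot: [0.135, 3.136, 0.002]
wrist_force: [0.1, -0.7, 0.2]
gripper_width: 0.599
grasp_force: 0.0
```

Request:
jog_arm(increments=[0, 0, 0, 0, 0, 0, 60, -1.5, 0, 0, 0, 0, 0, 60, -1.5, 0, 0, 0, 0, 0, 60, -1.5, 0, 0, 0, 0, 0, 60, -1.5, 0, 0, 0, 0, 0, 60])

```text
time: 11.3
position: [0.4929, 0.2308, 0.0413]
tcp_rot: [0.138, 3.139, 0.002]
wrist_force: [-2.8, 0.5, 1.2]
gripper_width: 0.596
grasp_force: 1.3
```

Request:
jog_arm(increments=[-1.5, 0, 0, 0, 0, 0, 60, -1.5, 0, 0, 0, 0, 0, 60, -1.5, 0, 0, 0, 0, 0, 60, -1.5, 0, 0, 0, 0, 0, 60, 0, 0, 0, 0, 0, 0, 60])

```text
time: 11.92
position: [0.5532, 0.2251, 0.0405]
tcp_rot: [0.14, 3.138, 0.001]
wrist_force: [0.2, -0.3, -0.1]
gripper_width: 0.6
grasp_force: 0.0
```

```bash
cat > m.py <<'E'
from h import *
go(.605,.218,.04,-5.4)
T=pts(eyes.snapshot("top"))
for n,(u0,u1,v0,v1) in dict(L=(165,240,120,235),R=(340,410,180,240)).items():
    q=T[v0:v1,u0:u1].reshape(-1,3);q=q[(q[:,2]>.07)&(q[:,2]<.088)]
    r=cv2.minAreaRect((q[:,:2]*1000).astype(np.float32));print(n,len(q),np.round(r[0]),np.round(r[1]),round(r[2],1), "xmax",np.round(np.percentile(q[:,0],[1,99]),3),"line",.68285-.0324*r[0][1]/1000)
E
python3 m.py
```

```text
t 11.93 shift [-5.22 -0.24  0.05] turn [0.1 0.  0.3] F [ 0.2 -0.3 -0.1] pos [0.553 0.225 0.04 ]
L 921 [638. 216.] [111.  98.] 85.0 xmax [0.591 0.687] line 0.6758421424194335
R 1433 [ 550. -253.] [120. 111.] 5.5 xmax [0.491 0.607] line 0.6910435647888183
```

Request:
jog_arm(increments=[-1.5, 0, 0, 0, 0, 0, 60, -1.5, 0, 0, 0, 0, 0, 60, -1.3, 0, 0, 0, 0, 0, 60, -0.6, 0, 0, 0, 0, 0, 60, 0, 0, 0, 0, 0, 0, 60])

```text
time: 12.6
position: [0.6008, 0.2211, 0.0405]
tcp_rot: [-0.138, -3.139, -0.001]
wrist_force: [0.4, 0.5, 0.6]
gripper_width: 0.602
grasp_force: 0.0
```

Request:
jog_arm(increments=[2, 0, 0, 0, 0, 0, 60, 4, 0, 0, 0, 0, 0, 60, 2, 0, -5, 0, 0, 0, 60, 4, 0, -5, 0, 0, 0, 60, 2, 0, -4, 0, 0, 0, 60])

```text
time: 13.22
position: [0.4599, 0.2339, 0.1812]
tcp_rot: [0.134, 3.138, 0.001]
wrist_force: [0.9, 0.1, 0.2]
gripper_width: 0.599
grasp_force: 0.0
```

Request:
jog_arm(increments=[0, 0, 0, 0, 0, 0, 60, 0, 0, 0, 0, 0, 0, 60])

```text
time: 13.48
position: [0.4619, 0.2328, 0.1791]
tcp_rot: [-0.138, -3.138, -0.0]
wrist_force: [-0.3, 0.6, 0.1]
gripper_width: 0.602
grasp_force: 0.0
```

```bash
python3 m.py; python3 - <<'E'
from h import *
P=pts(eyes.snapshot("top"))
for n,(u0,u1,v0,v1,a,b) in dict(glue=(272,290,180,200,.05,.12),spool=(272,290,203,220,.02,.06),white=(430,462,200,230,.12,.17),black=(100,140,218,242,.12,.17),tapeb=(417,456,155,192,.012,.04)).items():
    q=P[v0:v1,u0:u1].reshape(-1,3);q=q[(q[:,2]>a)&(q[:,2]<b)]
    print(n,np.round(cv2.minAreaRect((q[:,:2]*1000).astype(np.float32))[0]))
E
```

```text
t 13.47 shift [-14.39  -0.22  13.91] turn [ 0.  -0.   0.4] F [-0.3  0.6  0.1] pos [0.462 0.233 0.179]
L 1444 [673. 213.] [111. 120.] 85.1 xmax [0.612 0.733] line 0.6759503360534668
R 1428 [ 550. -253.] [120. 112.] 5.5 xmax [0.491 0.607] line 0.6910485768615722
glue [581.  -0.]
spool [521.   1.]
white [ 498. -461.]
black [473. 468.]
tapeb [ 633. -474.]
```

The stamped crate's centre is 3 mm from the tape middle. The other crate is 140 mm short of it, and the bystanders have not moved.

```bash
python3 -c "
from plant import env
print(env.finish_job())"
```

```text
the job is handed in; nothing more can be done
None
```

The job is handed in: both crates lie on their far sides, the stamped left one across the tape with its centre about 3 mm from the middle, the other about 140 mm short of it, and the bystanders where they started.

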